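# Clear a jam of grinding balls at the chute mouth

## Robot

A 6-joint arm with a two-finger parallel gripper is mounted at the origin on a cart in front of the work surface, level with it; the furniture and walls round the work are solid. World frame = base frame: x ahead of the robot, y to its left, z up, the work surface at z = 0. Lengths are in m, angles in rad, forces in N, time in s.
With the tool pointing down it reaches from about 0.35 to 0.775 m from the base axis. Payload 5.5 kg.
Tool frame: the origin (TCP) lies midway between the tips of the shut fingers; the grasp point (between the pads) lies grip_point_offset behind it (grip_point_offset is the distance from the TCP to the grasp point, in m); z points along the fingers, y is the direction in which the jaws open and shut (so a half turn about z gives the same grasp; the last joint's range is limited). The gripper opens to 85 mm and grips with 20 to 120 N. Pads are 22 mm wide; open, the fingers measure 114 mm over their backs; the gripper's body (76 mm by 85 mm) begins 54 mm behind the grasp point. The pads swing forward as they close: fully open they stand 13 mm farther back than shut.
Start: joints at [-1.469, 0.313, 0.046, 1.304, 0, 1.431], TCP at [0.138, -0.558, 0.192] pointing down, gripper open.
Joint ranges: [-2.76, 2.76], [-0.86, 1.69], [-1.03, 1.26], [-2.2, 2.34], [-1.47, 1.5], [-3.14, 3.14]. Speed limits (rad/s): [2.57, 2.57, 3.14, 3.14, 3.14, 3.14].

## Interface

Orientations are given as a unit quaternion [w, x, y, z].
In Python, from workcell import * gives the robot as it stands.
- The arm moves only by the tool send_rows, never from a script. Its argument "series" is one flat list of numbers, 7 for each row, row after row: the shift along the tool's x, y, z in cm, then the turn, a rotation vector about the tool's x, y, z in degrees, then the opening, from 0 (shut) to 1 (fully open). A call has 1 to 10 rows; each row is the pose to reach, as a shift and turn from the pose commanded when the call began, along the tool's axes at that moment; what a row does not reach only later rows make up. A row lasts 1/12 s, in which the tool goes at most 41.7 mm and 7.16 degrees, less where a joint would pass 70% of its speed; a pose out of reach is approached as far as the arm can. A call with a gripper value outside its range is refused whole. The fingers move at their own pace and stop on an object; "newtons" is the grip in N (left out, the last holds). Time passes only in rows, so rows that repeat a pose let the fingers close. It gives the time, the measured TCP pose, the force and the opening at its end, in the units of the state.
- get_state(): the state, without advancing time (a new reading comes with each control period).
- read_camera(name): name is "side" or "top"; returns the picture (400x640x3 uint8, blue, green, red); there is no depth.
- camera_info(name): a dict with "K" (3x3 intrinsics, pixels), "xyz" and "attitude" of the camera in the world. Camera axes: x right, y down, z forward; pixel columns grow to the right and rows downward; lengths in m; the calibration is good to about 2 mm. A picture is of the moment at which its call begins. camera_info takes no time and is no camera call.
- hand_in(): hands the job in, once; it reports no verdict.
Trained networks look in the newest picture that a camera, given by its name, has taken for a name from the list of things; names that differ only in an ending like _2 or _b are one class to them, and where a whole thing is asked for, a point or a joint stands for the part that bears it (a point fixed in the world has none). Each returns a list of dicts, best first, with "p" (0 to 1); they miss things now and then, are a little off and sometimes report something else, mostly with a low value. They report only what shows in the picture. A call takes as long as a camera call. They do not tell look-alikes from the thing itself.
- silhouettes(camera, label): "pixels" (400x640 bool, what is visible of it) and "box" ([left, top, width, height] in pixels, round what is visible of it).
The state is a dict: "clock": time; "joint_pos": joint angles; "qvel": joint speeds; "tau": joint torques, N m; "tcp_pos": TCP position; "orientation": TCP orientation; "wrist_force": force on the tool from outside, world axes, zero at the start; "ft_torque": the same for the moment, N m; "finger_gap": finger opening in m.
Only numpy, scipy, OpenCV 4.12 (cv2) and the standard library are available. Lean on these libraries where they do the work, as an engineer would, in place of code of your own. Each camera call takes 0.05 s, during which the arm holds its last target. There are 200 camera calls.

## Task

Two white grinding balls have jammed at the narrow mouth of the small sloping chute: one is caught on the shoulder beside the mouth and has wedged the other in the opening. Nudge the one on the shoulder back up the slope, without lifting either ball out of the chute, so that both roll out through the mouth into the catch tray below, where a third ball already lies, and come to rest there.

Things in the scene. Friction and masses are not known exactly. Their poses are not given: they have to be found in the camera images.
- deck: Sloping aluminium chute deck, fixed. Origin: on its upper face, mid-mouth, 55 mm over the bench. x points up the slope (8 deg), y across it, z square to it. It spans x -16 to 165 mm, y -44 to 44 mm, walls 13 mm high. Beside the 48 mm mouth, 13 mm high shoulder bars run from y = +-24 mm outwards and 20 deg uphill to the side walls. Fixed grey open tray below: x -18 to -142 mm, 108 mm wide, rim 34 mm over bench; a third ball is in it.
- ball_1: Polished white grinding ball, slippery, 40 mm diameter, 130 g, origin at its centre. Jammed at the mouth: either on the shoulder against the +y side wall (deck x 21, y 25 mm), or wedged between that ball and the end of the other shoulder (x 16, y -15 mm). Balls 1 and 2 swap these places between starts. When the shoulder ball is held 20 mm or more uphill the wedged one rolls out; let go, it follows by itself.
- ball_2: Polished white grinding ball, slippery, 40 mm diameter, 130 g, origin at its centre. It starts jammed at the mouth, in the other of the two places told for ball 1.
Things that resemble listed ones, but are neither listed nor needed, are in the scene too. Leave any purple look-alike of the ball_1 alone. Leave any purple look-alike of the ball_2 alone.

How it is judged:
On the way:
1. one of the two jammed balls is nudged back up the chute, its centre more than 27 mm uphill of the mouth (x of any of ball_1, ball_2 in the frame of deck above 0.027 m).
At the end, for the whole second after the job is handed in: Both jammed balls lie in the catch tray below the mouth (more than 20 mm downhill of the mouth, no farther than the tray's walls, below the deck) and are at rest (x of ball_1 in the frame of deck between -0.15 and -0.02 m and y of ball_1 in the frame of deck between -0.06 and 0.06 m and z of each of ball_1, ball_2 in the frame of deck below 0.005 m and linear speed of each of ball_1, ball_2 below 0.05 m/s and x of ball_2 in the frame of deck between -0.15 and -0.02 m and y of ball_2 in the frame of deck between -0.06 and 0.06 m); the robot touches nothing.
It fails at once if ball 1 is lifted out of the chute (its centre more than 45 mm above the deck; it rolls at 20 mm) (z of ball_1 in the frame of deck above 0.045 m).
It fails at once if ball 2 is lifted out of the chute (its centre more than 45 mm above the deck; it rolls at 20 mm) (z of ball_2 in the frame of deck above 0.045 m).
It also fails if it takes over 32 s, if anything falls off the work surface, if the arm or the gripper's body presses on something with over 40 N, if the wrist force passes 120 N, or if a joint passes its speed limit or range.

## Working session

There is one attempt and no reset: what is moved stays moved. The work goes in short steps, Python scripts to look and compute and a tool call to move; the robot and the scene stay as the last step left them, time stands still between calls to the robot, and variables do not carry over. Pictures are saved under pics/ and viewed, about 8 in all and at most 12, crops included, and the job is handed in when it is done.

Besides the shell and the picture viewer there is one more tool, called after "Request:" as name(argument=value, ...), one argument or row to a line, values as JSON. send_rows: Moves the arm, as the interface text tells. Its arguments: {"type":"object","properties":{"series":{"type":"array"},"newtons":{"type":"number"}},"required":["series"]}

```bash
mkdir -p pics; ls
python3 - <<'E'
from workcell import *
import cv2
s=get_state();print(s)
for c in("top","side"):
    print(c,camera_info(c)); cv2.imwrite(f"pics/{c}0.png",read_camera(c))
    for l in("ball_1","deck"):
        for d in silhouettes(c,l): print(l,d["p"],d["box"])
E
```

```text
pics
{'clock': 0.0, 'joint_pos': array([-1.46860365e+00,  3.13991785e-01,  4.49613895e-02,  1.30358074e+00,
        1.28469841e-05,  1.43118889e+00]), 'qvel': array([-1.97666417e-03, -9.54003058e-05,  2.39906911e-04, -1.46533062e-03,
       -2.78708072e-04,  1.18565673e-03]), 'tau': array([-4.97424971e-04, -4.80624747e+01,  2.98533458e+01,  1.93599978e-02,
       -1.43660513e-04,  8.02931993e-06]), 'tcp_pos': array([ 0.1376151 , -0.55769094,  0.19120663]), 'orientation': array([-9.07122955e-04,  9.92700078e-01,  1.20605691e-01,  2.33964879e-05]), 'wrist_force': array([ 0.39430724, -0.2008514 , -0.04782212]), 'ft_torque': array([-0.00165072, -0.00974513,  0.02825633]), 'finger_gap': 0.08522161018744968}
top {'K': array([[509.1700075 ,   0.        , 321.90584734],
       [  0.        , 509.1700075 , 197.97842636],
       [  0.        ,   0.        ,   1.        ]]), 'xyz': array([0.3945679 , 0.07021614, 0.93420023]), 'attitude': array([-0.04555554,  0.70915961, -0.70131844,  0.05630085])}
ball_1 0.92 [333.5, 234.5, 23.2, 21.8]
ball_1 0.68 [376.7, 153.2, 24.7, 19.5]
ball_1 0.67 [302.4, 197.2, 20.8, 23.6]
ball_1 0.59 [397.1, 145.0, 27.8, 26.4]
deck 0.86 [355.0, 78.0, 78.5, 111.7]
side {'K': array([[422.11391059,   0.        , 320.41399875],
       [  0.        , 422.11391059, 195.38288416],
       [  0.        ,   0.        ,   1.        ]]), 'xyz': array([ 0.28855603, -0.5747856 ,  0.57202698]), 'attitude': array([-0.44873967,  0.87448679, -0.1638589 ,  0.0839989 ])}
ball_1 0.91 [373.4, 231.2, 20.9, 23.3]
ball_1 0.81 [276.8, 232.5, 19.3, 20.3]
ball_1 0.75 [299.4, 211.9, 18.5, 17.9]
ball_1 0.53 [355.7, 216.8, 23.2, 23.4]
deck 0.95 [345.5, 189.0, 101.4, 80.8]
```

Run:
```python
import cv2
a=cv2.imread("pics/top0.png")[60:280,270:460];b=cv2.imread("pics/side0.png")[160:300,240:470]
cv2.imwrite("pics/topc.png",cv2.resize(a,None,fx=2.7,fy=2.7,interpolation=cv2.INTER_CUBIC))
cv2.imwrite("pics/sidec.png",cv2.resize(b,None,fx=3.4,fy=3.4,interpolation=cv2.INTER_CUBIC))
```

```text
(no output)
```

View pics/topc.png

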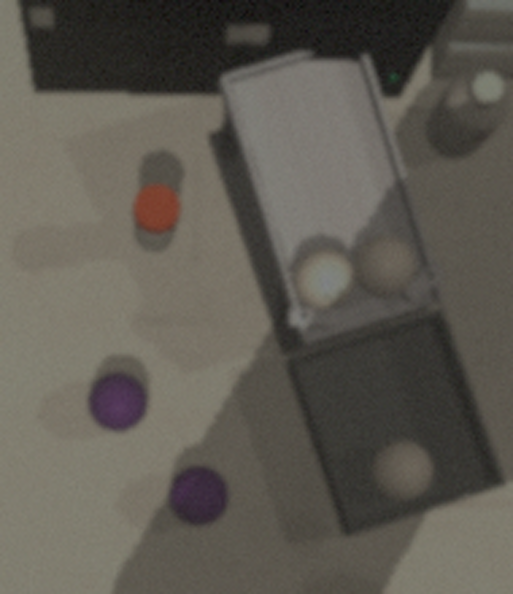

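View pics/sidec.png

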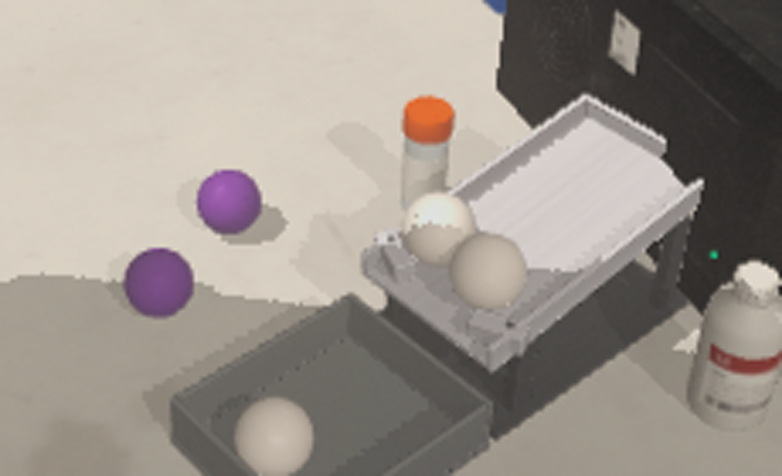

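View pics/top0.png

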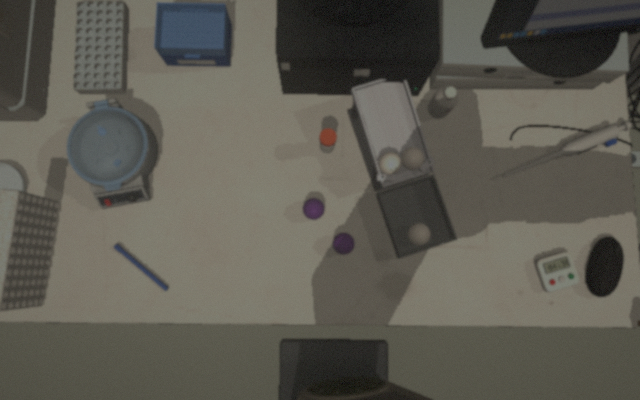

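Top view: the shoulder ball is the bright left one at about (390,163) and the wedged one is at (413,158). The third ball is in the tray at (419,234). Purple look-alikes at (313,208) and (343,243) are off the chute and stay untouched. Uphill is up in the picture, so deck +y is left. The left ball lies against the +y wall, so it is the one to nudge. The side crop agrees.

```bash
cat > h.py <<'E'
import numpy as np, cv2
from scipy.spatial.transform import Rotation as R
from scipy.optimize import least_squares
from workcell import *
def Rq(q): return R.from_quat(np.roll(q,-1))
CI={c:camera_info(c) for c in("top","side")}
def proj(c,P):
    i=CI[c]; p=Rq(i["attitude"]).inv().apply(np.atleast_2d(P)-i["xyz"]); p=p@np.array(i["K"]).T
    return p[:,:2]/p[:,2:]
def tri(a,b): # top px, side px
    f=lambda X:np.r_[proj("top",X)[0]-a,proj("side",X)[0]-b]
    r=least_squares(f,[.45,-.05,.07]);return r.x,np.abs(r.fun).max()
def deckR(yaw): return R.from_euler("zyx",[yaw,-np.radians(8),0]).as_matrix()
E
python3 - <<'E'
from h import *
T={"shoulder":([270+323/2.7,60+278/2.7],[240+438/3.4,160+229/3.4]),"wedged":([270+387/2.7,60+265/2.7],[240+488/3.4,160+271/3.4]),"third":([270+403/2.7,60+470/2.7],[240+274/3.4,160+438/3.4])}
for k,v in T.items(): print(k,*tri(*map(np.array,v)))
L=np.array([[.021,.025,.02],[.016,-.015,.02]])
def res(p):
    W=L@deckR(p[2]).T+[p[0],p[1],.055]
    return np.r_[(proj("top",W)-[T[k][0] for k in("shoulder","wedged")]).ravel(),(proj("side",W)-[T[k][1] for k in("shoulder","wedged")]).ravel()]
r=least_squares(res,[.45,-.07,.25]);print(r.x,np.degrees(r.x[2]),r.fun.round(1))
# check with the deck's corners and tray in an overlay
M=deckR(r.x[2]);o=np.r_[r.x[:2],.055]
im={c:cv2.imread(f"pics/{c}0.png") for c in CI}
for c in CI:
    big=cv2.resize(im[c],None,fx=3,fy=3)
    for P in([[-.016,-.044,.013],[.165,-.044,.013],[.165,.044,.013],[-.016,.044,.013]],[[0,.024,.013],[.0073,.044,.013]],[[0,-.024,.013],[.0073,-.044,.013]]):
        cv2.polylines(big,[(proj(c,np.array(P)@M.T+o)*3).astype(np.int32)],len(P)>2,(0,255,0),1)
    u,v=proj(c,o)[0]*3; u,v=int(u),int(v)
    cv2.imwrite(f"pics/ov_{c}.png",big[max(v-280,0):v+160,u-190:u+190])
a,b=[cv2.imread(f"pics/ov_{c}.png") for c in CI]
h=min(len(a),len(b));cv2.imwrite("pics/ov.png",np.hstack([a[:h],b[:h]]))
# targets: finger centre in deck coords
for n,P in(("pre",[-.022,.033,.017]),("push",[.012,.033,.017])): print(n,M@P+o)
E
```

```text
shoulder [ 0.58206045 -0.05833061  0.07850224] 0.5644589066337744
wedged [ 0.59054127 -0.09901847  0.07980244] 0.40164742667155906
third [ 0.464743   -0.11833636  0.02535871] 0.7356344393973586
[ 0.57401412 -0.08909397  0.33561741] 19.229461251893085 [ 0.1 -0.6 -0.7 -0.4 -0.3  1.  -0.5  0.6]
pre [ 0.54031493 -0.06518088  0.06743096]
push [ 0.57210555 -0.05398291  0.07189884]
```

View pics/ov.png

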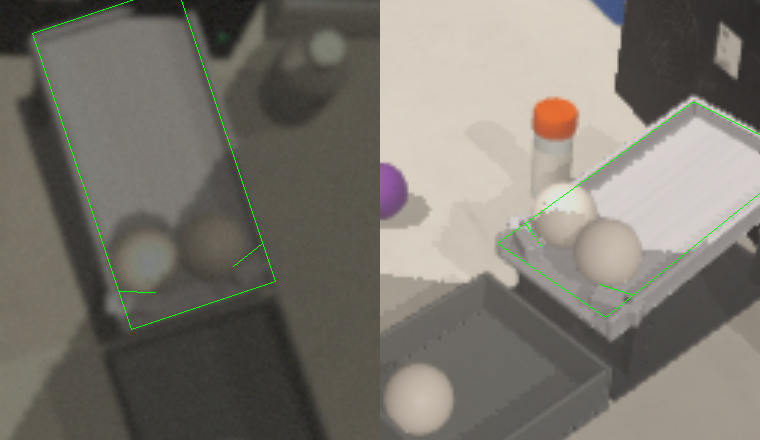

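The overlay fits within a few mm. Yaw is about 17–19°, the ball height of 78 mm matches the expected 78 mm, and the shoulder ball is at (0.582, -0.058). First I swing over with the gripper shutting.

Request:
send_rows(
  series=[2.5,-1.9,0,0,0,-4.7,0,5,-3.8,0,0,0,-9.4,0,7.5,-5.7,0,0,0,-14.1,0,10,-7.6,0,0,0,-18.8,0,12.5,-9.5,0,0,0,-23.5,0,15,-11.4,0,0,0,-28.2,0,17.5,-13.3,0,0,0,-32.9,0,20,-15.2,0,0,0,-37.6,0,22.5,-17.1,0,0,0,-42.3,0,25,-19,0,0,0,-47,0],
)

```text
clock: 1.13
tcp_pos: [0.3356, -0.3127, 0.1922]
orientation: [0.0, 0.861, 0.508, 0.0]
wrist_force: [0.1, -0.7, -0.5]
finger_gap: 0.0
```

```bash
cat >> h.py <<'E'
def go(P,yaw=18):
    s=get_state();r=Rq(s["orientation"]);M=r.as_matrix()
    ang=np.degrees(np.arctan2(M[1,1],M[0,1]))
    print("t",s["clock"],"tcp",s["tcp_pos"].round(4),"F",s["wrist_force"].round(1),"gap",s["finger_gap"],"zaxis",M[:,2].round(3),"yaw y",ang)
    print("shift cm",(M.T@(np.array(P)-s["tcp_pos"])*100).round(2),"turn z",-(yaw-ang))
E
python3 -c "
from h import *
go([.540,-.065,.192])"
```

```text
t 1.1333 tcp [ 0.3356 -0.3127  0.1922] F [ 0.1 -0.7 -0.5] gap 1.508021870682047e-06 zaxis [ 0. -0. -1.] yaw y -28.927146753195196
shift cm [3.157e+01 5.910e+00 2.000e-02] turn z -46.927146753195196
```

Request:
send_rows(
  series=[3.2,0.6,0,0,0,-4.7,0,6.3,1.2,0,0,0,-9.4,0,9.5,1.8,0,0,0,-14.1,0,12.6,2.4,0,0,0,-18.8,0,15.8,3,0,0,0,-23.5,0,18.9,3.5,0,0,0,-28.2,0,22.1,4.1,0,0,0,-32.9,0,25.3,4.7,0,0,0,-37.6,0,28.4,5.3,0,0,0,-42.3,0,31.6,5.9,0,0,0,-46.9,0],
)

```text
clock: 1.97
tcp_pos: [0.5411, -0.0653, 0.1921]
orientation: [0.0, 0.588, 0.809, -0.0]
wrist_force: [0.4, -0.9, -0.1]
finger_gap: -0.0001
```

Request:
send_rows(
  series=[0,0,0,0,0,0,0,0,0,2.5,0,0,0,0,0,0,5,0,0,0,0,0,0,7.5,0,0,0,0,0,0,9,0,0,0,0,0,0,9,0,0,0,0],
)

```text
clock: 2.47
tcp_pos: [0.5372, -0.0663, 0.0984]
orientation: [-0.003, 0.59, 0.808, -0.001]
wrist_force: [0.1, 0.8, -0.9]
finger_gap: -0.0001
```

Run:
```python
from h import *
go([.540,-.065,.073])
a=read_camera("top")[60:260,300:480];b=read_camera("side")[150:290,300:470]
a=cv2.resize(a,(360,400),interpolation=3);b=cv2.resize(b,(430,354),interpolation=3)
cv2.imwrite("pics/p1.png",np.hstack([a[:354],b]))
```

```text
t 2.4667 tcp [ 0.5372 -0.0663  0.0984] F [ 0.1  0.8 -0.9] gap -0.0001184299758322431 zaxis [-0.007  0.002 -1.   ] yaw y 17.707799479672648
shift cm [0.03 0.32 2.54] turn z -0.2922005203273521
```

View pics/p1.png

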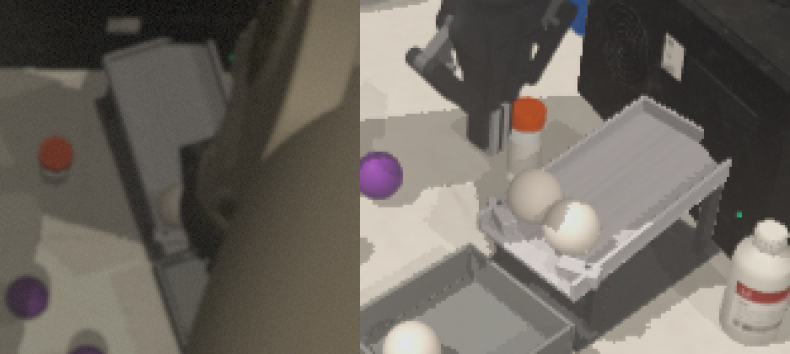

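Run:
```python
from h import *
print(proj("side",[[.5372,-.0663,.0984],[.582,-.058,.0785]]),proj("top",[.5372,-.0663,.0984]))
go([.540,-.065,.073])
```

```text
[[347.88678473 227.4841216 ]
 [368.14738067 227.39072949]] [[396.57552689 186.30343077]]
t 2.5667 tcp [ 0.5397 -0.0669  0.102 ] F [-0.1  0.4  0.6] gap 1.0717966142619554e-05 zaxis [-0.001  0.    -1.   ] yaw y 17.714134905191216
shift cm [0.17 0.09 2.9 ] turn z -0.2858650948087842
```

Run:
```python
from h import *
f=read_camera("side");u,v=proj("side",[.5397,-.0669,.102])[0];print(u,v)
cv2.imwrite("pics/p2.png",cv2.resize(f[170:260,310:410],None,fx=6,fy=6,interpolation=3))
```

```text
349.4227076909587 225.76234255334688
```

View pics/p2.png

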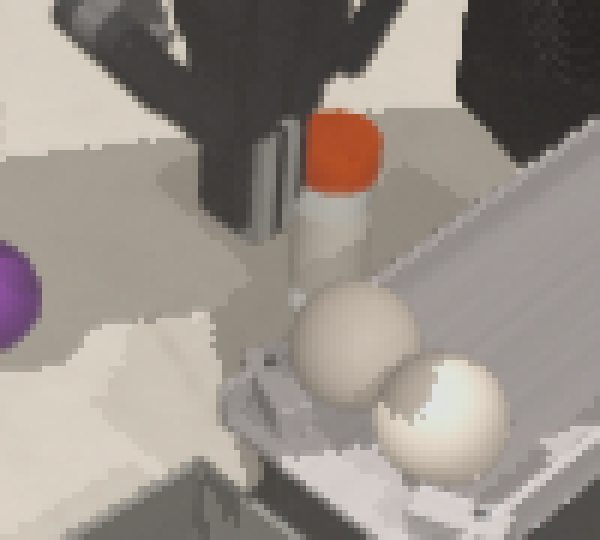

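Run:
```python
from h import *
s=get_state();print(s["clock"],s["tcp_pos"],s["joint_pos"])
P=s["tcp_pos"]
for z in(.102,.12,.13,.14,.2): print(z,proj("side",[P[0],P[1],z]).round(1),proj("top",[P[0],P[1],z]).round(1))
for d in([.02,0,0],[0,.02,0],[0,.04,0]): print(d,proj("side",P+d).round(1))
# top picture with the gripper: silhouette edges
cv2.imwrite("pics/p3.png",cv2.resize(cv2.convertScaleAbs(read_camera("top")[100:280,340:480],alpha=2),None,fx=3.3,fy=3.3,interpolation=3))
```

```text
2.6167 [ 0.54069679 -0.06716662  0.10300643] [-2.70854517e-01  2.97357590e-01 -1.98779554e-01  1.07373330e+00
 -1.52706866e-04  9.90690799e-01]
0.102 [[350.  225.7]] [[397.4 183.9]]
0.12 [[350.4 217.6]] [[399.2 182. ]]
0.13 [[350.7 213. ]] [[400.3 180.9]]
0.14 [[350.9 208.3]] [[401.3 179.8]]
0.2 [[352.5 178.5]] [[408.3 172.5]]
[0.02, 0, 0] [[360.5 222.6]]
[0, 0.02, 0] [[345.3 218.5]]
[0, 0.04, 0] [[340.8 212. ]]
```

View pics/p3.png

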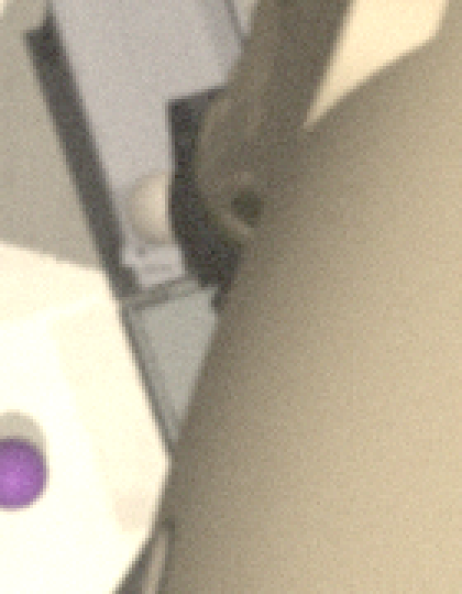

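The visible fingertip in the side view is at (352,210), but the TCP projects to (350,226). That is as if the tip were about 3 cm higher or farther off than reported. I'll check it with a careful lowering before pushing.

Request:
send_rows(
  series=[0,0,1,0,0,0,0,0,0,2,0,0,0,0,0,0,2.8,0,0,0,0,0,0,2.8,0,0,0,0,0,0,2.8,0,0,0,0,0,0,2.8,0,0,0,0],
)

```text
clock: 3.17
tcp_pos: [0.5403, -0.0667, 0.074]
orientation: [-0.0, 0.59, 0.808, -0.0]
wrist_force: [0.3, -0.2, -0.7]
finger_gap: -0.0002
```

Run:
```python
from h import *
import workcell
print([n for n in dir(workcell) if n[0]!="_"], getattr(workcell,"grip_point_offset",None))
go([.540,-.065,.073])
f=read_camera("side");P=get_state()["tcp_pos"];print(P,proj("side",P))
for d in silhouettes("side","ball_1"): print(d["p"],d["box"])
big=cv2.resize(f[180:260,310:410],None,fx=7,fy=7,interpolation=3)
u=((proj("side",P)[0]-[310,180])*7).astype(int); cv2.drawMarker(big,tuple(map(int,u)),(0,255,0),0,20)
cv2.imwrite("pics/p4.png",big)
```

```text
['MotionError', 'camera_info', 'get_state', 'grip_point_offset', 'hand_in', 'read_camera', 'silhouettes'] 0.0187
t 3.1667 tcp [ 0.5403 -0.0667  0.074 ] F [ 0.3 -0.2 -0.7] gap -0.00023914673742857033 zaxis [-0. -0. -1.] yaw y 17.75401604692865
shift cm [0.17 0.03 0.1 ] turn z -0.2459839530713488
[ 0.54054372 -0.06676889  0.07423364] [[349.20099188 237.66153332]]
0.83 [298.7, 210.2, 18.6, 18.1]
0.77 [275.7, 233.8, 20.6, 21.3]
0.72 [354.6, 218.8, 23.5, 22.1]
0.56 [374.3, 231.2, 20.8, 22.5]
```

View pics/p4.png

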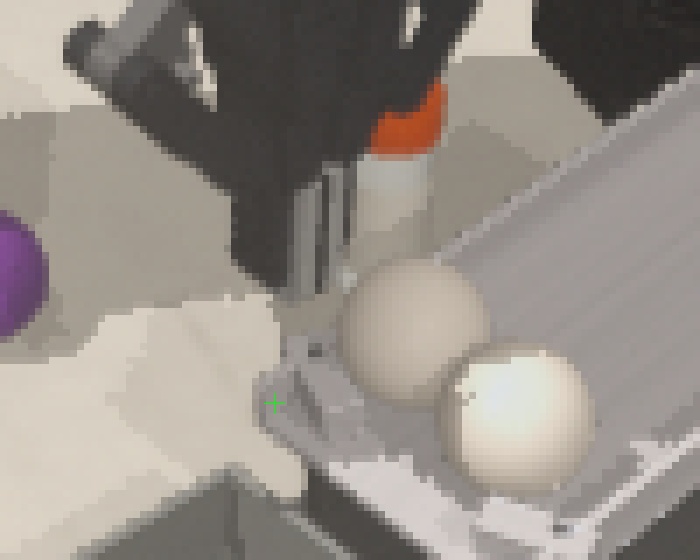

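Run:
```python
from h import *
y=np.radians(17.75);u=np.array([np.cos(y),np.sin(y),0]);v=np.array([-u[1],u[0],0])
for n,d in(("N",[0,0,0]),("Z",[0,0,.037]),("XY",[.021,.038,0])):
  for (a,b) in((.038,.0425),(.0425,.038)):
    for h in(.0727,.12,.16):
      C=[np.array([.5407,-.0672,.103+h])+d+s*a*u+t*b*v for s,t in((1,1),(-1,1))]
      print(n,a,h,proj("top",np.array(C)).round(0).tolist(),proj("side",np.array(C)-[0,0,.029]).round(0).tolist())
```

```text
N 0.038 0.0727 [[371.0, 160.0], [387.0, 207.0]] [[351.0, 186.0], [318.0, 202.0]]
N 0.038 0.12 [[375.0, 153.0], [391.0, 203.0]] [[352.0, 163.0], [317.0, 179.0]]
N 0.038 0.16 [[378.0, 146.0], [396.0, 199.0]] [[353.0, 143.0], [317.0, 157.0]]
N 0.0425 0.0727 [[373.0, 157.0], [390.0, 209.0]] [[354.0, 186.0], [317.0, 204.0]]
N 0.0425 0.12 [[377.0, 149.0], [395.0, 205.0]] [[356.0, 163.0], [317.0, 181.0]]
N 0.0425 0.16 [[380.0, 142.0], [400.0, 201.0]] [[357.0, 143.0], [317.0, 159.0]]
Z 0.038 0.0727 [[374.0, 155.0], [390.0, 204.0]] [[352.0, 168.0], [317.0, 184.0]]
Z 0.038 0.12 [[378.0, 147.0], [396.0, 200.0]] [[353.0, 144.0], [317.0, 159.0]]
Z 0.038 0.16 [[382.0, 139.0], [401.0, 195.0]] [[354.0, 122.0], [317.0, 136.0]]
Z 0.0425 0.0727 [[376.0, 151.0], [394.0, 206.0]] [[355.0, 169.0], [317.0, 186.0]]
Z 0.0425 0.12 [[380.0, 143.0], [400.0, 202.0]] [[357.0, 144.0], [317.0, 161.0]]
Z 0.0425 0.16 [[384.0, 135.0], [405.0, 197.0]] [[358.0, 122.0], [317.0, 138.0]]
XY 0.038 0.0727 [[346.0, 146.0], [361.0, 193.0]] [[353.0, 173.0], [321.0, 187.0]]
XY 0.038 0.12 [[348.0, 138.0], [364.0, 188.0]] [[354.0, 151.0], [321.0, 165.0]]
XY 0.038 0.16 [[350.0, 131.0], [367.0, 183.0]] [[355.0, 131.0], [321.0, 144.0]]
XY 0.0425 0.0727 [[348.0, 143.0], [365.0, 195.0]] [[356.0, 173.0], [321.0, 190.0]]
XY 0.0425 0.12 [[350.0, 135.0], [368.0, 190.0]] [[357.0, 151.0], [321.0, 167.0]]
XY 0.0425 0.16 [[352.0, 127.0], [372.0, 186.0]] [[358.0, 131.0], [321.0, 146.0]]
```

The top view rules out a sideways error, since the gripper body would then show at columns 346–372 but it shows at about 391. So the tip height is what is in doubt. A short uphill stroke will tell: it is harmless if the tip is high, and it is the start of the nudge if not.

Request:
send_rows(
  series=[0,0.5,-0.1,0,0,0,0,0,1,-0.15,0,0,0,0,0,1.5,-0.2,0,0,0,0,0,2,-0.3,0,0,0,0,0,2,-0.3,0,0,0,0],
)

```text
clock: 3.68
tcp_pos: [0.5609, -0.0605, 0.0774]
orientation: [0.001, 0.589, 0.808, 0.0]
wrist_force: [-0.0, 1.5, 0.6]
finger_gap: -0.0002
```

Run:
```python
from h import *
go([.540,-.065,.073])
f=read_camera("side")
for d in silhouettes("side","ball_1"): print(d["p"],d["box"])
cv2.imwrite("pics/p5.png",cv2.resize(f[180:260,310:410],None,fx=7,fy=7,interpolation=3))
```

```text
t 3.6833 tcp [ 0.5609 -0.0605  0.0774] F [-0.   1.5  0.6] gap -0.00015752075405605983 zaxis [ 0.001 -0.    -1.   ] yaw y 17.787141467377396
shift cm [ 0.21 -2.13  0.44] turn z -0.21285853262260446
0.75 [371.6, 232.0, 24.6, 21.0]
0.64 [357.5, 216.3, 22.1, 21.3]
0.54 [275.5, 232.3, 23.7, 21.1]
0.53 [298.4, 210.9, 18.7, 17.4]
```

View pics/p5.png

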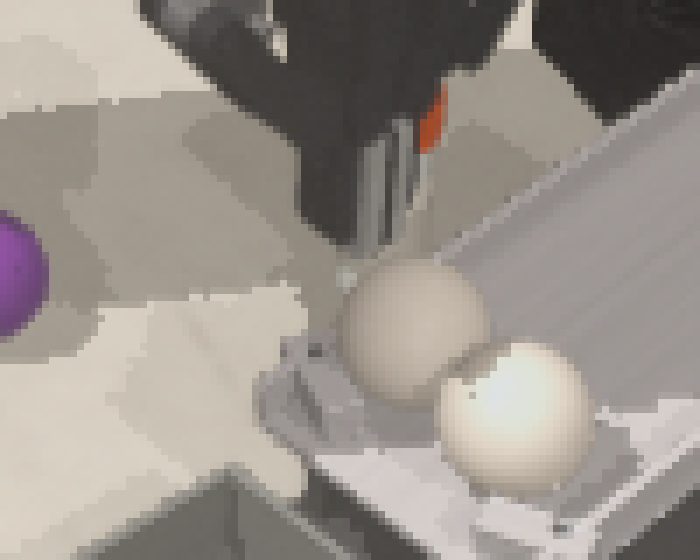

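Run:
```python
from h import *
y=np.radians(17.75);u=np.array([np.cos(y),np.sin(y),0]);v=np.array([-u[1],u[0],0])
P=np.array([.5609,-.0605,0])
for z in(.0774,.10,.11,.12,.13):
    print(z,[proj("side",P+s*a*u+t*.011*v+[0,0,z])[0].round(1).tolist() for a in(.0145,.010) for s,t in((-1,1),(-1,-1),(1,-1))])
print("seen left,near,right", [310+300/7,180+215/7],[310+358/7,180+250/7],[310+412/7,180+225/7])
```

```text
0.0774 [[348.1, 231.6], [356.4, 238.0], [368.3, 231.2], [349.9, 230.6], [358.3, 236.9], [366.5, 232.3]]
0.1 [[348.5, 221.9], [357.1, 228.1], [369.1, 221.5], [350.4, 220.9], [359.0, 227.1], [367.3, 222.5]]
0.11 [[348.8, 217.4], [357.4, 223.7], [369.5, 217.0], [350.7, 216.4], [359.3, 222.6], [367.6, 218.1]]
0.12 [[349.0, 212.9], [357.7, 219.1], [369.9, 212.5], [350.9, 211.9], [359.6, 218.1], [368.0, 213.5]]
0.13 [[349.2, 208.4], [358.0, 214.5], [370.3, 208.0], [351.1, 207.4], [359.9, 213.5], [368.4, 209.0]]
seen left,near,right [352.85714285714283, 210.71428571428572] [361.14285714285717, 215.71428571428572] [368.85714285714283, 212.14285714285714]
```

No contact: the tip passes above the ball. The side-view corners fit a tip about 4.5 cm above the reported TCP. I back off and go down in steps, tracking the tip numerically.

Request:
send_rows(
  series=[0,-1.5,0,0,0,0,0,0,-3,0,0,0,0,0,0,-3,1,0,0,0,0,0,-3,2,0,0,0,0,0,-3,2.5,0,0,0,0,0,-3,2.5,0,0,0,0,0,-3,2.5,0,0,0,0],
)

```text
clock: 4.37
tcp_pos: [0.5307, -0.0695, 0.0513]
orientation: [-0.001, 0.589, 0.808, -0.0]
wrist_force: [-0.1, -0.2, 0.3]
finger_gap: 0.0001
```

```bash
cat >> h.py <<'E'
def tip(name=None):
    s=get_state();P=s["tcp_pos"];f=read_camera("side");g=f.max(2)
    y=np.radians(17.75);u=np.array([np.cos(y),np.sin(y),0]);v=np.array([-u[1],u[0],0])
    _,lab=cv2.connectedComponents((g<85).astype(np.uint8))
    m=lab==lab[150:200,335:365][g[150:200,335:365]<85][0] if (g[150:200,335:365]<85).any() else lab<0
    c=np.argwhere(m[:,335:385]);c=c[c[:,0]<250];i=c[:,0].argmax()
    print("tip low px",c[i][1]+335,c[i][0],"row ends",[(r,(np.flatnonzero(m[r,335:385])[[0,-1]]+335).tolist()) for r in(c[i][0]-8,c[i][0]-15)])
    for dz in(.03,.04,.05): print(dz,proj("side",P-.009*u-.011*v+[0,0,dz])[0].round(1))
    print("t",s["clock"],P.round(4),s["wrist_force"].round(1))
    if name: cv2.imwrite(name,cv2.resize(f[180:280,310:410],None,fx=6,fy=6,interpolation=3))
E
python3 -c "
from h import *
tip('pics/p6.png')"
```

```text
tip low px 344 233 row ends [(np.int64(225), [339, 351]), (np.int64(218), [335, 351])]
0.03 [345.3 242.4]
0.04 [345.5 238.1]
0.05 [345.7 233.6]
t 4.3667 [ 0.5307 -0.0695  0.0513] [-0.1 -0.2  0.3]
```

View pics/p6.png

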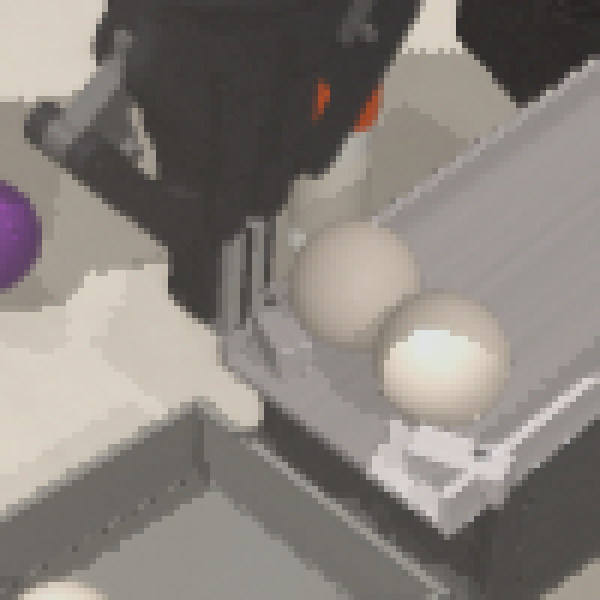

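Neither a pure height offset nor a pure sideways one is proven yet. Touching the free bench gives the true tip height directly, so I look for a free spot.

Run:
```python
from h import *
def ray(c,px,z):
    i=CI[c];d=Rq(i["attitude"]).apply(np.linalg.inv(i["K"])@[*px,1]);return i["xyz"]+d*(z-i["xyz"][2])/d[2]
print("purple",ray("top",(313.5,208.5),.02),ray("top",(343.5,243),.02),"cap",ray("top",(328,137),.09))
print("tray corners +y",ray("top",(270+290/2.7,60+360/2.7),.034),ray("top",(270+348/2.7,60+530/2.7),.034))
print(ray("top",(345,205),0))
for n,p in(("hover",[.50,.02,.11]),): go(p,17.75)
```

```text
purple [0.50796339 0.07196351 0.02      ] [0.44630053 0.01742404 0.02      ] cap [0.6224212  0.04862018 0.09      ]
tray corners +y [ 0.53497768 -0.04223914  0.034     ] [ 0.42319842 -0.07951114  0.034     ]
[0.51767017 0.01376109 0.        ]
t 4.4167 tcp [ 0.5311 -0.0697  0.0517] F [ 0.2 -0.2 -0.1] gap 0.00016703930717043623 zaxis [-0.  0. -1.] yaw y 17.76959197767697
shift cm [ 9.49 -0.23 -5.82] turn z 0.01959197767697063
```

Request:
send_rows(
  series=[0,0,-3,0,0,0,0,0,0,-6,0,0,0,0,2.4,0.7,-6,0,0,0,0,4.8,1.5,-6,0,0,0,0,7.1,2.3,-6,0,0,0,0,7.1,2.3,-4,0,0,0,0,7.1,2.3,-1.5,0,0,0,0,7.1,2.3,0,0,0,0,0,7.1,2.3,0,0,0,0,0],
)

```text
clock: 5.17
tcp_pos: [0.5289, 0.0056, 0.0493]
orientation: [-0.002, 0.589, 0.808, -0.001]
wrist_force: [-1.3, 0.9, -0.1]
finger_gap: 0.0
```

```bash
python3 -c "
from h import *
tip()
a=read_camera('top')[80:280,290:450]
cv2.imwrite('pics/p7.png',np.hstack([cv2.resize(cv2.convertScaleAbs(a,alpha=1.7),None,fx=2.5,fy=2.5,interpolation=3),cv2.resize(read_camera('side')[150:275,280:380],(400,500),interpolation=3)]))"
```

```text
tip low px 336 195 row ends [(np.int64(187), [335, 340]), (np.int64(180), [335, 348])]
0.03 [327.9 218.1]
0.04 [328.  213.9]
0.05 [328.  209.6]
t 5.1667 [0.5289 0.0056 0.0493] [-1.3  0.9 -0.1]
```

View pics/p7.png

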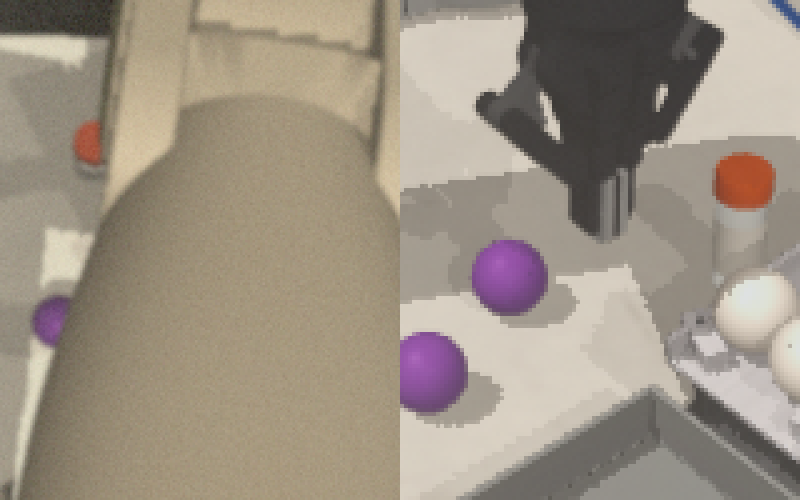

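The tip again shows about 5 cm above the reading, at side px (331,210). I descend to the bench in steps.

Request:
send_rows(
  series=[0,0,2,0,0,0,0,0,0,3.5,0,0,0,0,0,0,3.9,0,0,0,0,0,0,4.1,0,0,0,0,0,0,4.1,0,0,0,0],
)

```text
clock: 5.73
tcp_pos: [0.5317, 0.0047, 0.0119]
orientation: [0.0, 0.59, 0.808, 0.0]
wrist_force: [0.4, 0.1, 0.5]
finger_gap: -0.0001
```

Request:
send_rows(
  series=[0,0,0.3,0,0,0,0,0,0,0.6,0,0,0,0,0,0,0.9,0,0,0,0,0,0,1.1,0,0,0,0,0,0,1.1,0,0,0,0],
)

```text
clock: 6.15
tcp_pos: [0.5307, 0.0049, -0.0003]
orientation: [-0.0, 0.59, 0.808, -0.0]
wrist_force: [-0.3, -0.0, -0.6]
finger_gap: 0.0004
```

```bash
python3 -c "
from h import *
tip()
f=read_camera('side');cv2.imwrite('pics/p8.png',f)
for r in range(205,245,3): print(r,''.join('#' if f[r,c].max()<90 else '.' for c in range(300,350)))"
```

```text
tip low px 336 214 row ends [(np.int64(206), [335, 345]), (np.int64(199), [335, 349])]
0.03 [328.7 238.2]
0.04 [328.7 234.3]
0.05 [328.8 230.3]
t 6.15 [ 5.307e-01  4.900e-03 -3.000e-04] [-0.3 -0.  -0.6]
205 .....##########.....###########################...
208 ........##########..#####################..#......
211 ...........#############################..........
214 ...............#######################............
217 ...................#############.#................
220 .......................#######...#................
223 .......................#######...#................
226 .......................#######...#................
229 ...........................###...#................
232 ..................................................
235 ..................................................
238 ..................................................
241 ..................................................
244 ..................................................
```

Reading 0 without contact, so the tip really is above the reading. I keep going down.

Request:
send_rows(
  series=[0,0,0.7,0,0,0,0,0,0,1.4,0,0,0,0,0,0,2,0,0,0,0,0,0,2.5,0,0,0,0,0,0,2.5,0,0,0,0],
)

```text
clock: 6.67
tcp_pos: [0.5297, 0.005, -0.0266]
orientation: [-0.001, 0.59, 0.808, -0.001]
wrist_force: [-0.9, 0.1, -0.1]
finger_gap: 0.0002
```

Request:
send_rows(
  series=[0,0,0.3,0,0,0,0,0,0,0.6,0,0,0,0,0,0,0.8,0,0,0,0,0,0,1,0,0,0,0,0,0,1,0,0,0,0],
)

```text
clock: 7.08
tcp_pos: [0.5308, 0.0049, -0.0353]
orientation: [-0.0, 0.59, 0.808, -0.0]
wrist_force: [-0.1, -0.1, -0.3]
finger_gap: -0.0
```

```bash
python3 -c "
from h import *
tip()
f=read_camera('side')
for r in range(225,262,3): print(r,''.join('#' if f[r,c].max()<90 else '.' for c in range(300,350)))"
```

```text
Traceback (most recent call last):
  File "h.py", line 25, in tip
    print("tip low px",c[i][1]+335,c[i][0],"row ends",[(r,(np.flatnonzero(m[r,335:385])[[0,-1]]+335).tolist()) for r in(c[i][0]-8,c[i][0]-15)])
                                                           ~~~~~~~~~~~~~~~~~~~~~~~~~~~~^^^^^^^^
IndexError: index 0 is out of bounds for axis 0 with size 0
```

Request:
send_rows(
  series=[0,0,0.2,0,0,0,0,0,0,0.4,0,0,0,0,0,0,0.6,0,0,0,0,0,0,0.7,0,0,0,0,0,0,0.7,0,0,0,0],
)

```text
clock: 7.55
tcp_pos: [0.5315, 0.0048, -0.0392]
orientation: [0.001, 0.589, 0.808, 0.0]
wrist_force: [-7.4, 1.3, 23.3]
finger_gap: -0.0007
```

Request:
send_rows(
  series=[0,0,0.1,0,0,0,0,0,0,0.2,0,0,0,0,0,0,0.3,0,0,0,0,0,0,0.4,0,0,0,0],
)

```text
clock: 7.88
tcp_pos: [0.5317, 0.0048, -0.0394]
orientation: [0.002, 0.589, 0.808, 0.0]
wrist_force: [-21.2, 2.3, 67.0]
finger_gap: 0.0002
```

```bash
python3 -c "
from h import *
f=read_camera('side')
P=get_state()['tcp_pos'];print(P)
for dz in (.04,.05,.06): print(proj('side',P+[0,0,dz])[0])
for r in range(225,262,2): print(r,''.join('#' if f[r,c].max()<90 else '.' for c in range(300,350)))"
```

```text
[ 0.53168633  0.00481042 -0.03941537]
[328.885048   244.32710959]
[328.94326396 240.57487007]
[329.00229601 236.77002999]
225 .......#################################..........
227 ..........#############################...........
229 .............#########################............
231 .................################.................
233 ....................###########..#................
235 ......................########...#..#.............
237 .......................#######...#..#.............
239 .......................#######...#..#.............
241 .......................#######...#................
243 .........................#####...#................
245 ..................................................
247 ..................................................
249 ..................................................
251 ..................................................
253 ..................................................
255 ..................................................
257 ..................................................
259 ..................................................
261 ..................................................
```

Contact with the bench at reading -0.039, so tip z = reading + 0.039. I lift off and work out the xy of the tip from the pixels at z=0: left corner (323,242), right corner (337,241).

Request:
send_rows(
  series=[0,0,-2,0,0,0,0,0,0,-5,0,0,0,0,0,0,-8,0,0,0,0,0,0,-11,0,0,0,0,0,0,-12,0,0,0,0],
)

```text
clock: 8.35
tcp_pos: [0.5338, 0.0045, 0.0786]
orientation: [0.003, 0.589, 0.808, 0.002]
wrist_force: [1.1, 0.2, 0.6]
finger_gap: -0.0001
```

Run:
```python
from h import *
def ray(c,px,z):
    i=CI[c];d=Rq(i["attitude"]).apply(np.linalg.inv(i["K"])@[*px,1]);return i["xyz"]+d*(z-i["xyz"][2])/d[2]
for p in((323,242.5),(330,246),(337.5,241.5),(330.2,242)): print(p,ray("side",p,0).round(4))
go([.57,-.05,.1])
```

```text
(323, 242.5) [0.5229 0.0147 0.    ]
(330, 246) [0.5321 0.     0.    ]
(337.5, 241.5) [0.5513 0.0069 0.    ]
(330.2, 242) [0.537  0.0109 0.    ]
t 8.35 tcp [0.5338 0.0045 0.0786] F [1.1 0.2 0.6] gap -8.200611028738774e-05 zaxis [ 0.007 -0.001 -1.   ] yaw y 17.76031455432669
shift cm [-6.3   1.8  -2.11] turn z -0.23968544567330952
```

The tip sits about (+5, +6, +39) mm from the reported TCP, and I'll use that offset. Next I move to the pre-push pose: tip (0.540, -0.064), reading (0.535, -0.070).

Request:
send_rows(
  series=[-2.4,-0.6,0,0,0,0,0,-4.8,-1.3,0,0,0,0,0,-7.2,-1.9,0,0,0,0,0,-7.2,-1.9,0,0,0,0,0,-7.2,-1.9,0,0,0,0,0,-7.2,-1.9,0,0,0,0,0],
)

```text
clock: 8.85
tcp_pos: [0.5344, -0.0692, 0.0734]
orientation: [-0.001, 0.59, 0.808, -0.0]
wrist_force: [0.1, -0.4, -1.2]
finger_gap: -0.0002
```

```bash
python3 -c "
from h import *
go([.535,-.070,.034],17.75)"
```

```text
t 8.85 tcp [ 0.5344 -0.0692  0.0734] F [ 0.1 -0.4 -1.2] gap -0.00020418286047617687 zaxis [-0.001  0.001 -1.   ] yaw y 17.726988736264598
shift cm [-0.1   0.04  3.94] turn z -0.023011263735401855
```

Request:
send_rows(
  series=[0,0,1.5,0,0,0,0,0,0,3,0,0,0,0,0,0,3.6,0,0,0,0,0,0,3.9,0,0,0,0,0,0,3.9,0,0,0,0,0,0,3.9,0,0,0,0],
)

```text
clock: 9.35
tcp_pos: [0.5351, -0.0691, 0.0354]
orientation: [0.0, 0.589, 0.808, 0.0]
wrist_force: [-0.6, 0.8, 0.4]
finger_gap: 0.0001
```

Request:
send_rows(
  series=[0,0.4,-0.05,0,0,0,0,0,0.8,-0.1,0,0,0,0,0,1.2,-0.15,0,0,0,0,0,1.6,-0.2,0,0,0,0,0,1.8,-0.25,0,0,0,0],
)

```text
clock: 9.77
tcp_pos: [0.5527, -0.0641, 0.038]
orientation: [0.0, 0.589, 0.808, -0.0]
wrist_force: [-2.3, -0.1, 2.0]
finger_gap: -0.0
```

Run:
```python
from h import *
go([.535,-.070,.034],17.75)
f=read_camera("side")
for d in silhouettes("side","ball_1"): print(d["p"],d["box"])
cv2.imwrite("pics/p9.png",cv2.resize(f[180:280,310:410],None,fx=6,fy=6,interpolation=3))
```

```text
t 9.7667 tcp [ 0.5527 -0.0641  0.038 ] F [-2.3 -0.1  2. ] gap -1.907595067982892e-05 zaxis [ 0.    -0.001 -1.   ] yaw y 17.761166460455403
shift cm [-0.02 -1.87  0.4 ] turn z 0.011166460455402927
0.82 [362.4, 216.8, 17.2, 22.0]
0.62 [276.1, 232.3, 19.6, 19.8]
0.61 [371.8, 231.3, 22.9, 20.9]
0.53 [298.2, 208.4, 19.3, 20.9]
```

View pics/p9.png

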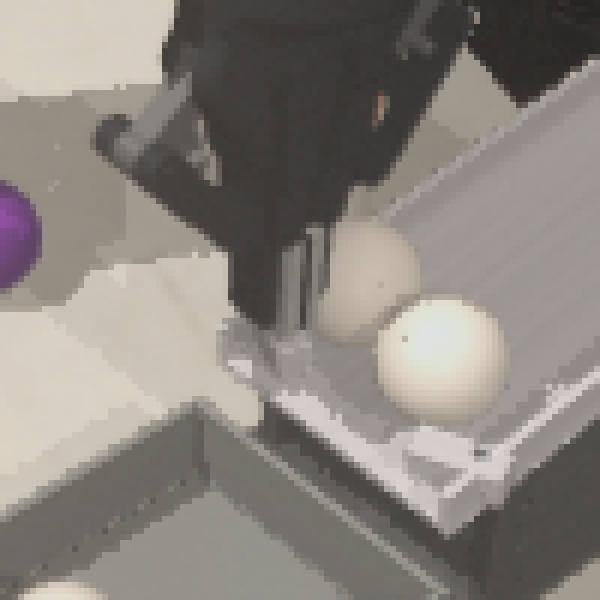

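The finger now stands on the shoulder side, touching the downhill side of the shoulder ball (side px about (371,227)), and the force shows first contact. I push it uphill.

Request:
send_rows(
  series=[0,0.5,-0.07,0,0,0,0,0,1,-0.14,0,0,0,0,0,1.5,-0.2,0,0,0,0,0,2,-0.28,0,0,0,0,0,2.5,-0.35,0,0,0,0,0,2.9,-0.4,0,0,0,0,0,2.9,-0.4,0,0,0,0,0,2.9,-0.4,0,0,0,0,0,2.9,-0.4,0,0,0,0,0,2.9,-0.4,0,0,0,0],
)

```text
clock: 10.7
tcp_pos: [0.5795, -0.0551, 0.0413]
orientation: [-0.0, 0.589, 0.808, -0.0]
wrist_force: [0.1, -0.1, 0.3]
finger_gap: 0.0
```

Run:
```python
from h import *
go([.535,-.070,.034],17.75)
f=read_camera("side");cv2.imwrite("pics/p10.png",f)
for d in silhouettes("side","ball_1"): print(d["p"],d["box"])
read_camera("top")
for d in silhouettes("top","ball_1"): print("top",d["p"],d["box"])
M=deckR(np.radians(18));o=np.array([.574,-.089,.055])
for n,L in(("pushed",[.05,.025,.02]),("tray near",[-.06,0,-.04])): print(n,proj("side",M@L+o).round(0),proj("top",M@L+o).round(0))
```

```text
t 10.7 tcp [ 0.5795 -0.0551  0.0413] F [ 0.1 -0.1  0.3] gap 2.8471509269688922e-05 zaxis [-0.  0. -1.] yaw y 17.758775982886554
shift cm [-0.07 -4.69  0.73] turn z 0.008775982886554345
0.9 [277.1, 234.6, 18.4, 19.8]
0.87 [326.1, 267.6, 20.3, 22.7]
0.56 [375.7, 209.7, 16.4, 20.1]
0.5 [297.6, 212.4, 19.3, 18.6]
top 0.85 [329.5, 230.6, 25.4, 26.1]
top 0.84 [303.7, 197.3, 19.3, 23.0]
pushed [[380. 220.]] [[385. 146.]]
tray near [[348. 282.]] [[411. 202.]]
```

The wedged ball has rolled into the tray (side px (336,279)), and the pushed one is held at about deck x 50 mm (side px (384,220)). I lift the finger straight up to let it follow.

Request:
send_rows(
  series=[0,0,-2,0,0,0,0,0,0,-5,0,0,0,0,0,0,-8,0,0,0,0,0,0,-11,0,0,0,0,0,0,-12,0,0,0,0,0,0,-12,0,0,0,0,0,0,-12,0,0,0,0,0,0,-12,0,0,0,0,0,0,-12,0,0,0,0,0,0,-12,0,0,0,0],
)

```text
clock: 11.73
tcp_pos: [0.5786, -0.0549, 0.1597]
orientation: [-0.001, 0.59, 0.808, -0.001]
wrist_force: [0.8, -0.7, -0.5]
finger_gap: 0.0
```

Request:
send_rows(
  series=[-2.5,-2.5,0,0,0,0,0,-5,-5,0,0,0,0,0,-7.5,-7.5,0,0,0,0,0,-10,-10,0,0,0,0,0,-12.5,-12.5,0,0,0,0,0,-15,-15,0,0,0,0,0,-17,-17,0,0,0,0,0,-17,-17,0,0,0,0,0,-17,-17,0,0,0,0,0,-17,-17,0,0,0,0,0],
)

```text
clock: 12.57
tcp_pos: [0.4693, -0.2685, 0.1609]
orientation: [-0.001, 0.59, 0.808, 0.0]
wrist_force: [-0.2, 0.4, -0.7]
finger_gap: -0.0002
```

```bash
cat > chk.py <<'E'
from h import *
def ray(c,px,z):
    i=CI[c];d=Rq(i["attitude"]).apply(np.linalg.inv(i["K"])@[*px,1]);return i["xyz"]+d*(z-i["xyz"][2])/d[2]
s=get_state();print(s["clock"],s["tcp_pos"],s["wrist_force"].round(1))
M=deckR(np.radians(18));o=np.array([.574,-.089,.055])
for c in("side","top"):
    cv2.imwrite(f"pics/e_{c}_{s['clock']:.1f}.png",read_camera(c))
    for d in silhouettes(c,"ball_1"):
        b=d["box"];px=(b[0]+b[2]/2,b[1]+b[3]/2);print(c,d["p"],px,"deck if in tray",(M.T@(ray(c,px,.025)-o)).round(3))
E
python3 chk.py
```

```text
12.5667 [ 0.46931089 -0.26846688  0.1608602 ] [-0.2  0.4 -0.7]
side 0.77 (333.75, 279.34999999999997) deck if in tray [-0.083  0.009 -0.019]
side 0.73 (308.25, 219.14999999999998) deck if in tray [-0.016  0.168 -0.021]
side 0.71 (286.1, 244.4) deck if in tray [-0.095  0.134 -0.012]
side 0.64 (362.09999999999997, 280.95) deck if in tray [-0.048 -0.025 -0.025]
top 0.86 (423.2, 190.6) deck if in tray [-0.045 -0.025 -0.025]
top 0.8 (313.55, 208.2) deck if in tray [-0.017  0.175 -0.021]
top 0.71 (343.9, 243.0) deck if in tray [-0.092  0.141 -0.012]
top 0.64 (410.5, 219.25) deck if in tray [-0.087  0.014 -0.018]
```

Request:
send_rows(
  series=[-3,-1,-1,0,0,0,0,-6,-2,-2,0,0,0,0,-9,-3,-2,0,0,0,0,-12,-4,-2,0,0,0,0,-12,-4,-2,0,0,0,0,-12,-4,-2,0,0,0,0],
)

```text
clock: 13.27
tcp_pos: [0.4683, -0.3961, 0.1809]
orientation: [-0.0, 0.59, 0.807, 0.0]
wrist_force: [-0.2, 0.6, -0.7]
finger_gap: 0.0
```

```bash
python3 chk.py
python3 - <<'E'
import glob
from h import *
f=sorted(glob.glob("pics/e_side*"))[-1];print(f)
g=cv2.GaussianBlur(cv2.imread(f,0),(0,0),1)
g=cv2.resize(g[180:320,300:450],None,fx=4,fy=4,interpolation=3)
c=cv2.HoughCircles(g,cv2.HOUGH_GRADIENT,1,40,param1=80,param2=18,minRadius=34,maxRadius=56)
print((c[0]/4+[300,180,0]).round(1) if c is not None else None)
E
```

```text
13.2667 [ 0.46833031 -0.39608123  0.18086639] [-0.2  0.6 -0.7]
side 0.79 (335.65, 279.05) deck if in tray [-0.081  0.007 -0.019]
side 0.75 (307.8, 220.54999999999998) deck if in tray [-0.019  0.165 -0.021]
side 0.63 (362.15, 281.05) deck if in tray [-0.048 -0.025 -0.025]
side 0.62 (285.7, 243.95000000000002) deck if in tray [-0.095  0.136 -0.012]
top 0.89 (408.65, 218.3) deck if in tray [-0.085  0.017 -0.018]
top 0.84 (312.6, 208.79999999999998) deck if in tray [-0.017  0.176 -0.02 ]
top 0.7 (344.4, 244.0) deck if in tray [-0.094  0.141 -0.012]
top 0.64 (422.7, 191.5) deck if in tray [-0.047 -0.023 -0.025]
pics/e_side_13.3.png
[[364.4 279.4  10.7]
 [333.4 276.4  11.6]
 [317.4 288.4  10.6]
 [306.9 219.6   9.1]
 [396.6 183.9  11.1]
 [411.4 285.9  11.9]
 [401.6 267.4   9.7]
 [358.6 261.6  10. ]
 [365.4 197.4   8.8]
 [421.6 293.4  11.9]
 [399.6 245.6  10.2]
 [312.6 270.6   9.1]]
```

Run:
```python
import glob,cv2
f=sorted(glob.glob("pics/e_side*"))[-1]
g=cv2.imread(f,0)
for r in range(195,320,3): print(r,''.join(" .:-=+*#%@"[min(9,int(v)*10//256)] for v in g[r,300:440]))
```

```text
195 %%%%%%%%%%%%%%%%%%%%%%%%%%%%%%%%%%%%%%%%%#%###%%%%%#%%%%##+=-============*####%%%%%%%%%##%####=:::::-***+++++++++++===::::::------------:::-
198 %%%%%%%%%%%%%%%%%%%%%%%%%%%%%%%%%%%%###############%%%%%%#*----========-=#########%%##%#%%%#####***++++++++++++****++::::::::::------------:
201 %%%%%%%%%%%%%%%%%%%%%%%%%%%%%%%%#######################%%%#**+=========+##################%#***+++++++++++********++-::::::::=-:------------
204 %%%%%%%%%%%%%%%%%%%%%%%%%%%%%%%%%%%%%%%#################%##+***********+################*+*+++++++++++**+++*+++++++=:::::::::-+++=::--------
207 %%%%%%%%%%%%%%%%%%%%%%%%%%%%%%%%%%%%%%%%%%%###############*+++**********############***+++++++++++*++++++++++++++++-::::::::::=++----:------
210 %%#++----==*#%%%%%%%%%%%%%#%%#%%%%%%%%%%%%%%%%%###########++++*******++*########***++++++++++***+++++++++++++++++++::::::::::::-+++====-----
213 --------------=#%%%%%%%%%%#%%##%%%%%%%%%%%%%%%%%%%########=++++++++++++*###+***+++++++++++*+++++++++++++++++++++++-:::.::::::::::=++++======
216 ----------------*%%%%%%%%%%%##%#%%%%%%%%%%%%#%%##%%#######++++++++++++++***++++++
[... 4289 characters left out ...]
++==+++++++++++++++++++++=----------------=++**+****%%%%#%%%%%#***+++++++++++++++++++++++++++++++++++++:................
309 #########*=============+++=++++++++++++++----------------==+*******%%%#########%%#######%%#**+++++++++===++++++++++++++++=::................
312 ############*=============+++=++++++=----------------==+****+**%%%%%%%#%############%######+::::::-*+==++++++++++++++++-:::::...............
315 %%%%########%%#*=============+++=--------------=-=+********%%%%%%%%%%%%%%%########%%%%%#+--::::::::::-++++++++++++++=-:::::.................
318 %%%%%%%%%%%%%%%###*============------------=-=+***++***%%%%%%%%%%%%%%%%%%%%%%%%%%%%%%#*:::::---::::-++++++++++++++=::::::::.................
```

Three white balls lie in the tray, at side px (317,288), (334,277) and (364,280). The chute is empty, and the positions have not changed over 0.7 s.

```bash
python3 -c "
from workcell import *
print(hand_in())"
```

```text
the job is handed in; nothing more can be done
None
```

Both jammed balls are out of the chute and lying in the catch tray with the third ball, and the job was handed in at about 13.5 s of the 32 s allowed. No verdict was reported. I pushed the shoulder ball up the slope to about deck x = 50 mm with the shut fingers. The wedged ball then rolled out, and the other followed when I lifted the finger away.

**Last checks:**
- **Balls in the tray:** The final side picture shows three balls in the tray and none left on the chute. The detectors in both cameras reported only two of the three, at about deck (-0.083, 0.01) and (-0.047, -0.024) m. The third, at side px (317,288), I found in the side picture only.
- **At rest:** The two detected balls had the same positions 0.7 s apart, to within about 3 mm.
- **Arm clear:** The arm stood well away, with wrist force under 1 N.

**Disagreements:**
- **Tip position:** The fingertips really sat about 39 mm above the reported TCP height, and about 5 mm off in x and 6 mm in y. The side camera, a first stroke that passed over the balls, and a touch on the free bench all showed this, so I corrected for it.
- **Bench touch force:** That touch reached about 67 N at the wrist on the fingertips, below the 120 N limit.
- **Deck yaw:** The fit from the balls gave about 19° and the deck's edges about 16–17°; I used 18°.

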